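Clamp the whetstone in its holder

TASK

Clamp the whetstone in its holder for sharpening: hold up the release bar of the sliding jaw, slide the jaw until it pushes the stone firmly against the spring jaw at the other end (a push of about 13 N on the stone, gently: never above 22 N), then let go so that the bar drops fully into the nearest notch and the stone stays squeezed between the two jaws. Do not disturb the other things on the counter.

Things in the scene. Friction and masses are not known exactly. Their poses are not given: they have to be found in the camera images.
- holder: Whetstone holder, fixed to the counter: wooden base 130 (x) x 420 (y) x 12 mm, with a rubber strip (top 14 mm above the counter) that carries the stone, and a steel rail along each side, tops at 27 mm. Origin at the centre of its underside, x across, y lengthwise, z up. Sliding jaw at the +y end, spring jaw at the -y end.
- jaw_zone (a point): Fixed point on the holder, at y = -117 mm, 32 mm up: mid-range of the spring jaw, a steel block with a sprung rubber pad facing +y. It is screwed on up to 28 mm either way from here; where is not measured: feel it through the stone. The pad yields at 3 N, then 0.8 N per mm, and is hard up after 16 mm (16 N). The stone's sliding friction on the strip adds up to about 3 N.
- notch_rail (a point): Fixed point on the holder: top of the +x rail (15 mm wide, at x = 42.5, y = 74 mm). Square notches 5 mm wide with 3 mm lands, one every 8 mm, from y = 123 to y = 24 mm; beyond y = 123 mm a long opening in which the jaw starts parked, bar down.
- stone: Whetstone, a two-layer grey and buff block 50 (x) x 150 (y) x 24 mm, about 0.33 kg (varies), lying loose on the rubber strip lengthwise along the holder, between the jaws; origin at the centre of its underside.
- sliding_jaw: Sliding jaw: aluminium block 106 x 58 mm, top 47 mm above the counter, with a dark steel plate on its front, 56 wide x 34 mm high (15 to 49 mm above the counter), that pushes the stone's +y end. Origin on the holder's centre line in the plate face that meets the stone, at counter height; same axes as the holder.
- carriage (a joint): Slide of the sliding jaw along the holder, in m: 0 = fully open (plate face at holder y = +130 mm), growing towards the spring jaw (holder -y), at most 0.146. Friction about 1.5 N plus a drag of 90 N per m/s. It moves only with the release bar up.
- release_bar (a joint): Height of the release bar in m: 0 = fully down (in a notch or in the parking opening), about 0.006 = resting on a land between two notches, above 0.008 = clear of the notches, 0.014 = upper stop. A spring pulls it down with 4 to 6 N. Let go over a land, the squeezed spring jaw pushes the sliding jaw back until the bar drops into the next notch.
- bar_grip (a point): Centre of the release bar, a steel crossbar 104 long (holder x) x 12 x 12 mm, on two posts (40 mm either side) above the sliding jaw, 35 mm behind the plate's face; centre 76 mm above the counter when down. There is 23 mm of free height under it. It is pinched from above with the fingers in front and behind (closing along the holder's y).
- pepper_jar: Bystander: small jar, 48 mm across, 85 mm tall, near the holder. Origin at the underside.
- mug: Bystander: blue mug, 80 mm across, 88 mm tall. Origin at the underside.
- spatula: Bystander: spatula lying flat near the holder. Origin at the underside.
- can: Bystander: can, 66 mm across, 100 mm tall. Origin at the underside.
- bowl: Bystander: white bowl, 170 mm across, 70 mm tall. Origin at the underside.
- orange: Bystander: orange, 72 mm, lying in the bowl.
- salt_mill: Bystander: wooden salt mill, 125 mm tall, 52 mm across. Origin at the underside.

How it is judged:
On the way, in this order (a step that is already met when the one before it is completed fails the run):
1. the release bar is held up, clear of the notches (value of joint release_bar above 0.007 m), for 0.1 s.
2. with the bar held up the sliding jaw presses the stone against the spring jaw with more than 7 N (value of joint release_bar above 0.0065 m and contact force between sliding_jaw and stone above 7 N), for 0.1 s.
At the end, for the whole second after the job is handed in: The release bar is down in a notch (within 2 mm), the sliding jaw is out of its parking opening, and the stone lies flat (within 3 mm, 0.05 rad) and straight (0.06 rad) in the holder, at rest, squeezed by the sliding jaw with 1 to 18 N (value of joint release_bar below 0.002 m and contact force between sliding_jaw and stone between 1 and 18 N and value of joint carriage above 0.06 m and z of stone in the frame of holder below 0.017 m and angle between stone's own z axis and vertical below 0.05 rad and angle between the y axis of stone and the y axis of holder, either way round below 0.06 rad and linear speed of stone below 0.01 m/s); the robot touches nothing.
It fails at once if the stone is pressed by the sliding jaw with more than 22 N (contact force between sliding_jaw and stone above 22 N).
It fails at once if another thing on the counter is moved by more than 30 mm (distance of any of pepper_jar, mug, spatula, can, bowl, orange, salt_mill from where it was at the start of the episode above 0.03 m).
It also fails if it takes over 54 s, if anything falls off the work surface, if the arm or the gripper's body presses on something with over 40 N, if the wrist force passes 120 N, or if a joint passes its speed limit or range.

ROBOT

A 6-joint arm with a two-finger parallel gripper is mounted at the origin on the work surface. World frame = base frame: x ahead of the robot, y to its left, z up, the work surface at z = 0. Lengths are in m, angles in rad, forces in N, time in s.
With the tool pointing down it reaches from about 0.3 to 0.875 m from the base axis. Payload 4.2 kg.
Tool frame: the origin (TCP) lies midway between the tips of the shut fingers; the grasp point (between the pads) lies 19 mm behind it; z points along the fingers, y is the direction in which the jaws open and shut (so a half turn about z gives the same grasp; the last joint's range is limited). The gripper opens to 85 mm and grips with 20 to 120 N. Pads are 22 mm wide; open, the fingers measure 114 mm over their backs; the gripper's body (76 mm by 85 mm) begins 54 mm behind the grasp point. The pads swing forward as they close: fully open they stand 13 mm farther back than shut.
Start: joints at [-1.359, 0.32, 1.565, -0, 1.257, -0.02], TCP at [0.132, -0.56, 0.231] pointing down, gripper open.
Joint ranges: [-3.11, 3.11], [-0.84, 2.01], [0.21, 2.61], [-1.34, 4.49], [0.05, 2.63], [-2.56, 2.56]. Speed limits (rad/s): [2.57, 2.57, 3.14, 3.14, 3.14, 3.14].

INTERFACE

Orientations are given as a unit quaternion [w, x, y, z].
In Python, from cell import sensors, imaging, robot, models gives the robot as it stands. The module is installed in compiled form; this text tells all that it offers.
- The arm moves only by the tool drive_tool, never from a script. Its argument "commands" is a list that holds one entry, the list of rows, each a list of 4 numbers: the shift along the tool's x, y, z in mm, then the turn about the tool's z in rad. In form: [[[tx, ty, tz, roll], ...]]. A call has 1 to 20 rows; each row shifts and turns the commanded pose from where the row before left it, along the tool's axes as they then stand; what a row does not reach is not made up. A row lasts 1/8 s, in which the tool goes at most 62.5 mm and 10.7 degrees, less where a joint would pass 70% of its speed; a pose out of reach is approached as far as the arm can. A call is refused whole if a number of a shift passes 62.5 or a number of a turn 0.188, either way. A call with a gripper value outside its range is refused whole. "gripper" is the opening, from -1 (shut) to 1 (fully open), set as the call begins (left out, the last holds). The fingers move at their own pace and stop on an object; the grip force is fixed at half the most. Time passes only in rows, so rows that do not move let the fingers close. It gives the time, the measured TCP pose, the force and the opening at its end, in the units of the state.
- sensors.state(): the state, without advancing time (a new reading comes with each control period).
- imaging.get_image(name): name is "scene" or "top" or "wrist"; returns (picture, depth): 480x640x3 uint8, blue, green, red; 480x640 float32, m along the optical axis (not along the pixel's ray), 0 where there is no reading.
- imaging.get_calibration(name): a dict with "intrinsics" (3x3 intrinsics, pixels), "R" (3x3) and "t" (3): a world point X has camera coordinates R X + t; the wrist camera has in their place "tool_from_camera" (4x4, takes a point from camera to tool coordinates, whose origin is the TCP and whose axes are the flange's). Camera axes: x right, y down, z forward; pixel columns grow to the right and rows downward; lengths in m; the calibration is good to about 2 mm. A picture is of the moment at which its call begins: read the wrist's pose just before it. get_calibration takes no time and is no camera call.
- robot.job_done(): hands the job in, once; it reports no verdict.
Trained networks look in the newest picture that a camera, given by its name, has taken for a name from the list of things; names that differ only in an ending like _2 or _b are one class to them, and where a whole thing is asked for, a point or a joint stands for the part that bears it (a point fixed in the world has none). Each returns a list of dicts, best first, with "conf" (0 to 1); they miss things now and then, are a little off and sometimes report something else, mostly with a low value. They report only what shows in the picture. A call takes as long as a camera call.
- models.spot_in(query, camera): "location" ([x, y, z] in m, in world coordinates, good to about 4 mm: the middle of the surface that is visible of it).
- models.masks_of(query, camera): "region" (480x640 bool, what is visible of it).
- models.tip_of(query, camera): "location" ([x, y, z] in m, in world coordinates, good to about 4 mm: a listed point, or the origin of a listed thing).
The state is a dict: "time": time; "joints": joint angles; "qvel": joint speeds; "joint_efforts": joint torques, N m; "ee_pos": TCP position; "tool_rot": TCP orientation; "force": force on the tool from outside, world axes, zero at the start; "ft_torque": the same for the moment, N m; "width": opening from 0.0 (shut) to 1.0 (fully open).
Only numpy, scipy, OpenCV 4.12 (cv2) and the standard library are available. Lean on these libraries where they do the work, as an engineer would, in place of code of your own. Each camera call takes 0.05 s, during which the arm holds its last target. There are 200 camera calls.

## Working session

There is one attempt and no reset: what is moved stays moved. The work goes in short steps, Python scripts to look and compute and a tool call to move; the robot and the scene stay as the last step left them, time stands still between calls to the robot, and variables do not carry over. Pictures are saved under pics/ and viewed, about 8 in all and at most 12, crops included, and the job is handed in when it is done.

Besides the shell and the picture viewer there is one more tool, called after "Emit:" by a JSON object that holds its "op" and its "data", one argument or row to a line. drive_tool: Moves the arm, as the interface text tells. Its arguments: {"type":"object","properties":{"commands":{"type":"array"},"gripper":{"type":"number"}},"required":["commands"]}

```bash
mkdir -p pics; cat > h.py <<'E'
import numpy as np, cv2
from cell import sensors, imaging, robot, models
from scipy.spatial.transform import Rotation as Rn
def st():
    s=sensors.state(); q=s['tool_rot']; return s, Rn.from_quat([q[1],q[2],q[3],q[0]]).as_matrix()
E
python3 - <<'E'
from h import *
s,R=st(); print(s, R.round(3))
for c in ['scene','top']:
    im,d=imaging.get_image(c); cv2.imwrite(f'pics/{c}0.png',im)
    for q in ['holder','jaw_zone','notch_rail','stone','sliding_jaw','bar_grip','pepper_jar','salt_mill','can','mug']:
        r=models.tip_of(q,c); print(c,q,[(np.round(x['location'],3),round(x['conf'],2)) for x in r[:2]])
E
```

```text
{'time': 0.0, 'joints': array([-1.35898401e+00,  3.20276071e-01,  1.56568055e+00, -4.76341499e-05,
        1.25741331e+00, -1.99917076e-02]), 'qvel': array([ 8.31177772e-05, -1.25188967e-03, -3.09615689e-04,  5.37363590e-04,
        3.67990833e-05, -4.67247000e-04]), 'joint_efforts': array([-1.40665328e-03, -4.15520740e+01, -2.34159422e+01, -1.16669694e-04,
        8.31866957e-03, -1.86766800e-05]), 'ee_pos': array([ 0.13198619, -0.55914842,  0.23049077]), 'tool_rot': array([-8.82384427e-04,  9.93289634e-01,  1.15649962e-01, -1.07645351e-04]), 'force': array([0.12046167, 0.12105214, 0.59125508]), 'ft_torque': array([ 0.04493132, -0.02289167, -0.01491934]), 'width': 0.9984989449347719} [[ 0.973  0.23  -0.   ]
 [ 0.23  -0.973  0.002]
 [-0.    -0.002 -1.   ]]
scene holder [(array([0.501, 0.007, 0.001]), 0.73)]
scene jaw_zone [(array([ 0.485, -0.106,  0.033]), 0.79)]
scene notch_rail [(array([0.553, 0.082, 0.03 ]), 0.9)]
scene stone [(array([0.496, 0.   , 0.015]), 0.69)]
scene sliding_jaw [(array([0.513, 0.127, 0.001]), 0.67), (array([0.518, 0.164, 0.073]), 0.36)]
scene bar_grip [(array(
[... 308 characters left out ...]
, -0.002]), 0.85)]
top holder [(array([0.497, 0.01 , 0.001]), 0.97), (array([0.482, 0.404, 0.   ]), 0.7)]
top jaw_zone [(array([ 0.486, -0.106,  0.029]), 0.9)]
top notch_rail [(array([0.552, 0.077, 0.026]), 0.64)]
top stone [(array([0.5  , 0.003, 0.016]), 0.95)]
top sliding_jaw [(array([0.513, 0.127, 0.005]), 0.64)]
top bar_grip [(array([0.515, 0.161, 0.079]), 0.6)]
top pepper_jar [(array([ 0.382, -0.015, -0.003]), 0.7), (array([0.482, 0.404, 0.002]), 0.61)]
top salt_mill [(array([ 0.484,  0.401, -0.001]), 0.74), (array([ 0.498,  0.011, -0.001]), 0.29)]
top can [(array([ 0.634, -0.104, -0.007]), 0.96), (array([ 0.529, -0.478,  0.005]), 0.48)]
top mug [(array([ 0.654,  0.07 , -0.001]), 0.79)]
```

View pics/top0.png

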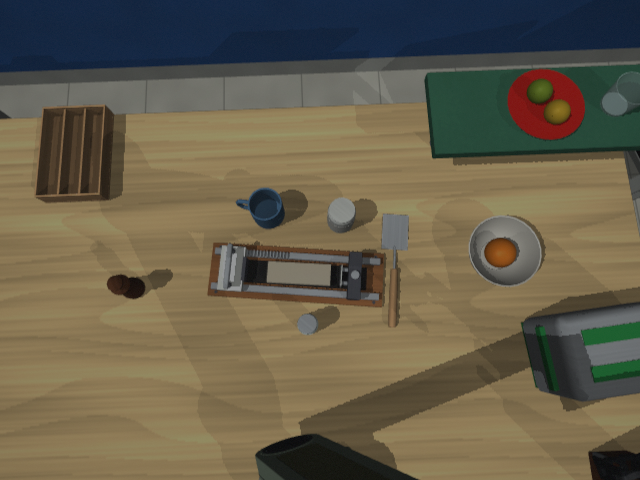

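Emit:
{"op": "drive_tool", "data": {
  "commands": [
    [[30, -34, 0, 0], [30, -34, 0, 0], [30, -34, 0, 0], [30, -34, 0, 0], [30, -34, 0, 0], [30, -34, 0, 0], [30, -34, 0, 0], [30, -34, 0, 0], [30, -34, 0, 0], [30, -34, 0, 0], [30, -34, 0, 0], [30, -34, 0, 0], [30, -34, 0, 0], [30, -34, 0, 0], [30, -34, 0, 0], [30, -34, 0, 0], [30, -34, 0, 0], [30, -34, 0, 0], [0, 0, 0, 0.178], [0, 0, 0, 0.178]]
  ],
  "gripper": 1
}}

```text
time: 3.6
ee_pos: [0.5172, 0.1608, 0.231]
tool_rot: [0.0, 0.998, -0.064, -0.0]
force: [-0.1, -0.6, 0.1]
width: 1.003
```

The top view shows the holder at about px (210–385, 243–305), with the bar at its left end (232, 268), the stone at (300, 273) and the spring jaw at (355, 275). This agrees with the network points. The mug, can and jar stand clear of the holder. Next is a close look with the wrist camera.

```bash
python3 - <<'E'
from h import *
s,R=st(); im,d=imaging.get_image('wrist'); cv2.imwrite('pics/w1.png',im)
for q in ['bar_grip','sliding_jaw','notch_rail','stone']:
    r=models.tip_of(q,'wrist'); print(q,[(np.round(x['location'],4),round(x['conf'],2)) for x in r[:2]])
C=imaging.get_calibration('wrist'); K=C['intrinsics'];T=C['tool_from_camera']
v,u=np.mgrid[0:480,0:640]; P=np.stack([(u-K[0,2])/K[0,0]*d,(v-K[1,2])/K[1,1]*d,d],-1)
W=(P@T[:3,:3].T+T[:3,3])@R.T+s['ee_pos']
m=(d>0)&(W[...,2]>.074)&(W[...,2]<.09)&(np.hypot(W[...,0]-.517,W[...,1]-.161)<.09)
p=W[m]; print(len(p),p.min(0),p.max(0),np.median(p[:,2]))
print(cv2.minAreaRect((p[:,:2]*1000).astype(np.float32)))
vx=np.linalg.svd((p-p.mean(0))[:,:2],full_matrices=False)[2]; print(p.mean(0),vx[0],R.round(3))
E
```

```text
bar_grip [(array([ 0.5093,  0.1273, -0.0029]), 0.72), (array([0.5138, 0.1616, 0.0789]), 0.61)]
sliding_jaw [(array([ 0.5109,  0.1256, -0.0017]), 0.7)]
notch_rail [(array([0.5501, 0.0773, 0.0273]), 0.74)]
stone [(array([0.4956, 0.0019, 0.011 ]), 0.88)]
1462 [0.46438491 0.15220581 0.07504863] [0.56713562 0.17410036 0.08531559] 0.0829857637133609
((515.6009521484375, 163.12608337402344), (12.00223445892334, 103.23536682128906), 83.7447280883789)
[0.51903074 0.16273121 0.08283995] [-0.99406049  0.10882892] [[ 0.992 -0.128 -0.   ]
 [-0.128 -0.992 -0.   ]
 [-0.     0.    -1.   ]]
```

View pics/w1.png

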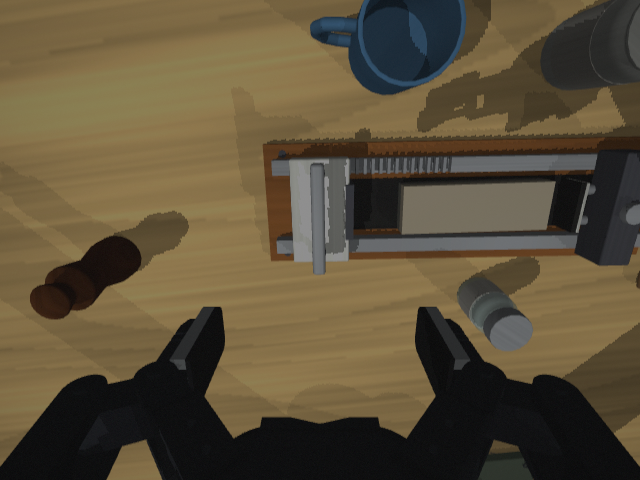

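The wrist view shows the bar running vertically at px (318, 218), with the notches at (365–450, 163), the stone at (478, 207) and the spring jaw at (610, 208). The measured bar centre is (0.5158, 0.163), with its top at 0.083 as expected, and the holder yaw is about -0.109.

Emit:
{"op": "drive_tool", "data": {
  "commands": [
    [[-2, -2, 0, -0.018], [0, 0, 30, 0], [0, 0, 30, 0], [0, 0, 30, 0], [0, 0, 30, 0], [0, 0, 25, 0], [0, 0, 15, 0], [0, 0, 10, 0], [0, 0, 4, 0], [0, 0, 0, 0], [0, 0, 0, 0]]
  ]
}}

```text
time: 5.22
ee_pos: [0.5158, 0.1624, 0.0579]
tool_rot: [-0.0, 0.999, -0.053, 0.001]
force: [1.0, -0.0, -1.0]
width: 0.997
```

Emit:
{"op": "drive_tool", "data": {
  "commands": [
    [[0, 0, 0, 0], [0, 0, 0, 0], [0, 0, 0, 0], [0, 0, 0, 0], [0, 0, 0, 0], [0, 0, 0, 0], [0, 0, 0, 0], [0, 0, 0, 0]]
  ],
  "gripper": -1
}}

```text
time: 6.22
ee_pos: [0.5154, 0.1623, 0.0574]
tool_rot: [-0.0, 0.999, -0.053, 0.0]
force: [-0.7, 0.4, 3.4]
width: 0.127
```

Emit:
{"op": "drive_tool", "data": {
  "commands": [
    [[0, 0, -4, 0], [0, 0, -4, 0], [0, 0, -3, 0], [0, 0, 0, 0], [0, 0, 0, 0]]
  ]
}}

```text
time: 6.85
ee_pos: [0.5153, 0.1622, 0.0681]
tool_rot: [0.0, 0.999, -0.053, -0.0]
force: [1.7, 1.0, -6.5]
width: 0.125
```

Emit:
{"op": "drive_tool", "data": {
  "commands": [
    [[0, 3, 0, 0], [0, 6, 0, 0], [0, 7, 0, 0], [0, 7, 0, 0], [0, 7, 0, 0], [0, 6, 0, 0], [0, 4, 0, 0], [0, 0, 0, 0]]
  ]
}}

```text
time: 7.85
ee_pos: [0.5108, 0.1219, 0.0682]
tool_rot: [0.0, 0.999, -0.053, -0.0]
force: [1.4, 1.4, -6.9]
width: 0.125
```

Emit:
{"op": "drive_tool", "data": {
  "commands": [
    [[0, 3, 0, 0], [0, 3, 0, 0], [0, 3, 0, 0], [0, 3, 0, 0], [0, 3, 0, 0], [0, 3, 0, 0], [0, 0, 0, 0]]
  ]
}}

```text
time: 8.72
ee_pos: [0.5089, 0.1043, 0.0682]
tool_rot: [0.0, 0.999, -0.053, -0.0]
force: [-0.3, 2.4, -7.4]
width: 0.122
```

```bash
python3 - <<'E'
from h import *
s,R=st(); print(s['force'],s['ee_pos']); im,d=imaging.get_image('wrist'); cv2.imwrite('pics/w2.png',im)
E
```

```text
[-0.26126599  2.38460823 -7.42179223] [0.50891846 0.10431005 0.068241  ]
```

View pics/w2.png

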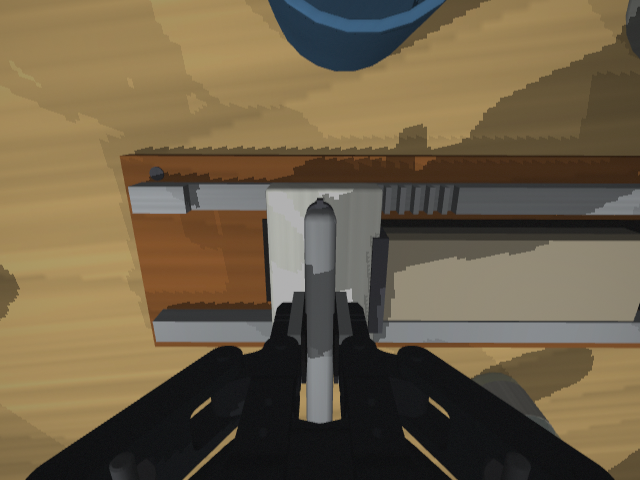

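The bar is held up in the fingers at px (320, 300). The plate (380, 285) has just reached the end of the stone (388, 280), and the notches are visible at (385–460, 200). I'll carry on slowly.

Emit:
{"op": "drive_tool", "data": {
  "commands": [
    [[0, 2.5, 0, 0], [0, 2.5, 0, 0], [0, 2.5, 0, 0], [0, 2.5, 0, 0], [0, 2.5, 0, 0], [0, 0, 0, 0]]
  ]
}}

```text
time: 9.52
ee_pos: [0.5076, 0.0924, 0.0683]
tool_rot: [-0.0, 0.999, -0.053, -0.0]
force: [0.6, 4.8, -6.7]
width: 0.127
```

Emit:
{"op": "drive_tool", "data": {
  "commands": [
    [[0, 2, 0, 0], [0, 2, 0, 0], [0, 0, 0, 0], [0, 0, 0, 0]]
  ]
}}

```text
time: 10.02
ee_pos: [0.5073, 0.0893, 0.0683]
tool_rot: [-0.001, 0.999, -0.053, -0.0]
force: [0.3, 8.5, -6.8]
width: 0.128
```

Emit:
{"op": "drive_tool", "data": {
  "commands": [
    [[0, 1, 0, 0], [0, 1, 0, 0], [0, 1, 0, 0], [0, 1, 0, 0], [0, 0, 0, 0], [0, 0, 0, 0]]
  ]
}}

```text
time: 10.78
ee_pos: [0.507, 0.086, 0.0684]
tool_rot: [-0.002, 0.999, -0.054, -0.0]
force: [-0.3, 11.8, -6.2]
width: 0.122
```

Emit:
{"op": "drive_tool", "data": {
  "commands": [
    [[0, 1, 0, 0], [0, 1, 0, 0], [0, 1, 0, 0], [0, 0, 0, 0], [0, 0, 0, 0], [0, 0, 0, 0]]
  ]
}}

```text
time: 11.52
ee_pos: [0.5067, 0.0835, 0.0684]
tool_rot: [-0.002, 0.999, -0.054, 0.0]
force: [-0.4, 12.8, -7.2]
width: 0.123
```

Emit:
{"op": "drive_tool", "data": {
  "commands": [
    [[0, 1, 0, 0], [0, 1, 0, 0], [0, 0, 0, 0], [0, 0, 0, 0], [0, 0, 0, 0]]
  ]
}}

```text
time: 12.15
ee_pos: [0.5065, 0.0819, 0.0684]
tool_rot: [-0.002, 0.999, -0.054, 0.0]
force: [-0.6, 15.4, -6.4]
width: 0.127
```

Emit:
{"op": "drive_tool", "data": {
  "commands": [
    [[0, 0, 2, 0], [0, 0, 2, 0], [0, 0, 2, 0], [0, 0, 0, 0], [0, 0, 0, 0]]
  ]
}}

```text
time: 12.78
ee_pos: [0.5065, 0.0819, 0.0637]
tool_rot: [-0.002, 0.999, -0.054, 0.0]
force: [-3.3, 15.4, 2.3]
width: 0.124
```

The bar is resting on a land. I'll ease the jaw back gently under light down-pressure until the bar drops into the next notch.

Emit:
{"op": "drive_tool", "data": {
  "commands": [
    [[0, -1, 0, 0], [0, 0, 0, 0]]
  ]
}}

```text
time: 13.02
ee_pos: [0.5065, 0.0819, 0.0636]
tool_rot: [-0.001, 0.999, -0.054, 0.0]
force: [-2.6, 10.5, 3.7]
width: 0.126
```

Emit:
{"op": "drive_tool", "data": {
  "commands": [
    [[0, -1, 0.5, 0], [0, 0, 0, 0]]
  ]
}}

```text
time: 13.28
ee_pos: [0.5065, 0.0821, 0.0635]
tool_rot: [-0.001, 0.999, -0.053, 0.0]
force: [-4.4, 6.9, 6.3]
width: 0.126
```

Emit:
{"op": "drive_tool", "data": {
  "commands": [
    [[0, -1, 0, 0], [0, 0, 0, 0]]
  ]
}}

```text
time: 13.52
ee_pos: [0.5065, 0.0824, 0.0635]
tool_rot: [-0.0, 0.999, -0.053, 0.0]
force: [-3.6, 3.1, 6.9]
width: 0.129
```

Emit:
{"op": "drive_tool", "data": {
  "commands": [
    [[0, -1, 0, 0], [0, 0, 0, 0]]
  ]
}}

```text
time: 13.78
ee_pos: [0.5066, 0.0832, 0.0635]
tool_rot: [-0.0, 0.999, -0.053, 0.0]
force: [-3.6, 3.6, 6.2]
width: 0.123
```

Emit:
{"op": "drive_tool", "data": {
  "commands": [
    [[0, -1, 0, 0], [0, 0, 0, 0]]
  ]
}}

```text
time: 14.02
ee_pos: [0.5068, 0.0842, 0.0634]
tool_rot: [-0.0, 0.999, -0.053, 0.0]
force: [-3.4, 3.7, 5.4]
width: 0.128
```

Emit:
{"op": "drive_tool", "data": {
  "commands": [
    [[0, -1, 0, 0], [0, 0, 0, 0]]
  ]
}}

```text
time: 14.28
ee_pos: [0.5069, 0.0854, 0.0628]
tool_rot: [-0.0, 0.999, -0.053, 0.0]
force: [-0.9, 6.3, -5.1]
width: 0.127
```

The notch has been reached, since the vertical force has flipped to spring pull. I'll lower the bar now.

Emit:
{"op": "drive_tool", "data": {
  "commands": [
    [[0, 0, 2, 0], [0, 0, 2, 0], [0, 0, 1.5, 0], [0, 0, 0, 0], [0, 0, 0, 0]]
  ]
}}

```text
time: 14.9
ee_pos: [0.507, 0.0859, 0.0574]
tool_rot: [-0.001, 0.999, -0.053, 0.0]
force: [-2.9, 7.0, 3.1]
width: 0.128
```

Its height is back to 0.0574, which is fully down. Release and retreat.

Emit:
{"op": "drive_tool", "data": {
  "commands": [
    [[0, 0, 0, 0], [0, 0, 0, 0], [0, 0, 0, 0], [0, 0, 0, 0], [0, 0, 0, 0], [0, 0, 0, 0], [0, 0, -5, 0], [0, 0, -15, 0], [0, 0, -25, 0], [0, 0, -30, 0], [0, 0, -30, 0], [0, 0, -30, 0], [0, 0, -30, 0], [0, 0, 0, 0]]
  ],
  "gripper": 1
}}

```text
time: 16.65
ee_pos: [0.5085, 0.0855, 0.2247]
tool_rot: [-0.001, 0.999, -0.053, 0.003]
force: [0.2, -0.5, -0.2]
width: 1.002
```

```bash
python3 - <<'E'
from h import *
s,R=st(); print(s['force'],s['ee_pos']); im,d=imaging.get_image('wrist'); cv2.imwrite('pics/w3.png',im)
for q in ['bar_grip','sliding_jaw','stone']:
    r=models.tip_of(q,'wrist'); print(q,[(np.round(x['location'],4),round(x['conf'],2)) for x in r[:2]])
C=imaging.get_calibration('wrist'); K=C['intrinsics'];T=C['tool_from_camera']
v,u=np.mgrid[0:480,0:640]; P=np.stack([(u-K[0,2])/K[0,0]*d,(v-K[1,2])/K[1,1]*d,d],-1)
W=(P@T[:3,:3].T+T[:3,3])@R.T+s['ee_pos']
m=(d>0)&(W[...,2]>.07)&(W[...,2]<.1)&(np.hypot(W[...,0]-.507,W[...,1]-.086)<.06)
p=W[m]; print(len(p),np.median(p,0),cv2.minAreaRect((p[:,:2]*1000).astype(np.float32)))
r=models.masks_of('stone','wrist')
p=W[r[0]['region']&(d>0)]; print('stone z',np.percentile(p[:,2],[5,50,95]),cv2.minAreaRect((p[p[:,2]>.033][:,:2]*1000).astype(np.float32)))
E
```

```text
[ 0.20373671 -0.46182428 -0.15777328] [0.50854599 0.08545071 0.22467292]
bar_grip [(array([0.5063, 0.0863, 0.0764]), 0.6)]
sliding_jaw [(array([0.5014, 0.0549, 0.0008]), 0.82), (array([0.5494, 0.075 , 0.0262]), 0.3)]
stone [(array([ 0.4941, -0.0229,  0.0113]), 0.76)]
1513 [0.5128205  0.08846031 0.08298685] ((507.46600341796875, 89.08997344970703), (11.509160995483398, 103.08735656738281), 84.10643005371094)
stone z [0.03002573 0.03937855 0.04063418] ((494.282958984375, -20.076759338378906), (150.77162170410156, 53.82016372680664), 82.6329345703125)
```

View pics/w3.png

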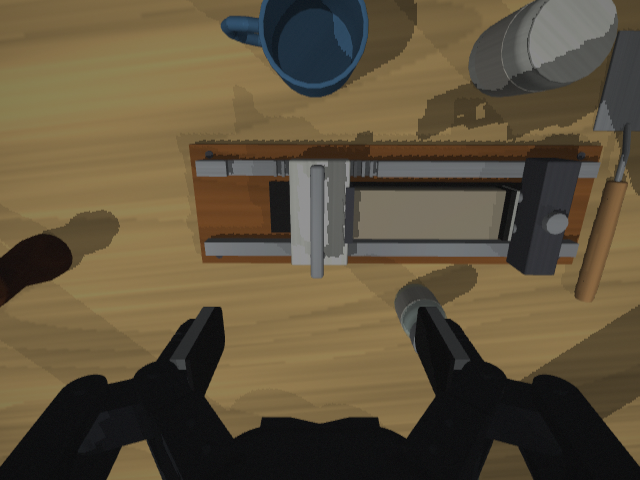

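The final view shows the bar down at px (318, 220), the plate against the stone at (350, 213), and the stone seated against the pad at (510, 213). Nearby items look undisturbed. After the friction reversed, the tool still read 6–7 N at the notch, so about 5 N should remain on the stone.

```bash
python3 -c "
from h import *
robot.job_done()"
```

```text
the job is handed in; nothing more can be done
```

The stone is clamped and the job is handed in at about 17 s of the 54 s allowed; the hand-in gives no verdict.

**What I did:**
1. I pinched the release bar and lifted it about 11 mm.
2. I slid the jaw until the tool read about 15 N, which I take to be about 14 N on the stone after friction.
3. The bar first came down on a land, so I eased the jaw back about 3.5 mm until it dropped into the next notch.
4. I then let go and raised the arm clear.

**Last checks:**
- **Bar:** its top is at 83 mm, the same as when it was parked, so it is fully down in a notch.
- **Jaw:** it has moved about 74 mm, out of the parking opening.
- **Stone:** it lies flat, about 0.026 rad off the bar direction (limit 0.06), with no visible gap at either jaw.
- **Wrist force:** close to zero, with the arm clear of everything.
- **Other things on the counter:** those in the last view look undisturbed. I did not re-measure them, and the bowl and orange were out of that view.

**Less certain:** the remaining squeeze on the stone is inferred, not measured. The tool still read 6–7 N at the notch, but the camera puts the jaw about 2.5 mm farther back after release. That leaves roughly 5 N, inside the 1–18 N band but below the 13 N push.

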